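# Sort two tested control units and run the passed one up to the reader

## Robot

A 6-joint arm with a two-finger parallel gripper is mounted at the origin on the work surface. World frame = base frame: x ahead of the robot, y to its left, z up, the work surface at z = 0. Lengths are in mm, angles in rad, forces in N, time in s.
With the tool pointing down it reaches from about 250 to 800 mm from the base axis. Payload 8.5 kg.
Tool frame: the origin (TCP) lies at the very end of the fingers, on their centre line; the grasp point (between the pads) lies 19 mm behind it (robot.grip_depth is the distance from the TCP to the grasp point, in mm); z points along the fingers, y is the line along which they close (so a half turn about z gives the same grasp; the last joint's range is limited). The gripper opens to 85 mm and grips with 20 to 120 N. Pads are 22 mm wide; open, the fingers measure 114 mm over their backs; the gripper's body (76 mm by 85 mm) begins 54 mm behind the grasp point. The pads swing forward as they close: fully open they stand 13 mm farther back than shut.
Start: joints at [1.2, 0.238, -0.013, 1.319, 0, 1.571], TCP at [190.222, 489.279, 231.276] pointing down, gripper open.
Joint ranges: [-2.66, 2.66], [-1.03, 1.9], [-1.14, 1.46], [-1.82, 2.27], [-1.45, 1.34], [-3.14, 3.14]. Speed limits (rad/s): [2.22, 2.22, 2.79, 3.14, 3.14, 3.14].

## Interface

Orientations are given as a unit quaternion [x, y, z, w].
In Python, from bench import robot, viewer, workorder, finder gives the robot as it stands.
- The arm moves only by the tool move_arm, never from a script. Its argument "deltas" is a list of rows, each an object with "travel": the shift along the world's x, y, z in cm, a list of three; "rotation": the turn, a rotation vector about the world's x, y, z in rad, a list of three; "claw": the closure, from 0 (fully open) to 1 (shut). In form: [{"travel": [dx, dy, dz], "rotation": [wx, wy, wz], "claw": claw}, ...]. A call has 1 to 8 rows; each row shifts and turns the commanded pose from where the row before left it; what a row does not reach is not made up. A row lasts 1/8 s, in which the tool goes at most 62.5 mm and 10.7 degrees, less where a joint would pass 70% of its speed; a pose out of reach is approached as far as the arm can. A call is refused whole if a number of a shift passes 6.25 or a number of a turn 0.188, either way. A call with a gripper value outside its range is refused whole. The fingers move at their own pace and stop on an object; the grip force is fixed at half the most. Time passes only in rows, so rows that do not move let the fingers close. It gives the time, the measured TCP pose, the force, the opening and the grip force at its end, in the units of the state.
- robot.read_state(): the state, without advancing time (a new reading comes with each control period).
- viewer.grab_frame(name): name is "scene" or "top" or "wrist"; returns the picture (384x512x3 uint8, blue, green, red); there is no depth.
- viewer.calibration(name): a dict with "mtx" (3x3 intrinsics, pixels), "eye" and "orientation" of the camera in the world. Camera axes: x right, y down, z forward; pixel columns grow to the right and rows downward; lengths in mm; the calibration is good to about 2 mm. A picture is of the moment at which its call begins: read the wrist's pose just before it. calibration takes no time and is no camera call; for the wrist camera it gives the pose at the moment of the call.
- workorder.sign_off(): hands the job in; it is judged then, once.
Trained networks look in the newest picture that a camera, given by its name, has taken for a name from the list of things; names that differ only in an ending like _2 or _b are one class to them, and where a whole thing is asked for, a point or a joint stands for the part that bears it (a point fixed in the world has none). Each returns a list of dicts, best first, with "confidence" (0 to 1); they miss things now and then, are a little off and sometimes report something else, mostly with a low value. They report only what shows in the picture. A call takes as long as a camera call. They do not tell look-alikes from the thing itself.
- finder.masks_of(camera, label): "region" (384x512 bool, what is visible of it) and "bbox" ([centre column, centre row, width, height] in pixels, round what is visible of it).
The state is a dict: "time": time; "qpos": joint angles; "qvel": joint speeds; "effort": joint torques, N m; "ee_pos": TCP position; "orientation": TCP orientation; "contact_force": force on the tool from outside, world axes, zero at the start; "ft_torque": the same for the moment, N m; "width": finger opening in mm; "finger_force": force on a finger pad.
Only numpy, scipy, OpenCV 4.12 (cv2) and the standard library are available. Lean on these libraries where they do the work, as an engineer would, in place of code of your own. Each camera call takes 0.05 s, during which the arm holds its last target. There are 200 camera calls.

## Task

The control unit with the round tag has passed: set it down flat in the nest on the sliding carriage, and once it is lying in there push the carriage fully home, against its stop at the reader block. The unit with the long bar tag is a reject: set it down flat in the separate fixed nest. Either way round will do; do not drop the units, and leave the other things on the bench where they are.

Things in the scene. Friction and masses are not known exactly. Their poses are not given: they have to be found in the camera images.
- unit_round: Passed control unit: black housing 110 long (x) x 52 wide (y) x 34 mm high, about 0.3 kg, lying flat; flat white ROUND tag, 42 mm across, on top. Origin: centre of the underside; x along its length, z up. The full-width housing runs from x = -55 to +31 mm, then a grey connector 44 mm wide, 29 mm high. Best gripped across its width.
- unit_bar: Rejected control unit: same housing, size and frame as the other, but its white tag is a long BAR, 70 x 12 mm.
- cradle: Fixed slideway, left or right of the robot: dark steel plate 310 (x) x 100 mm with two rails for the carriage, and at its +x end a grey reader block 30 mm thick, 90 mm wide, top 50 mm above the bench, near face 115 mm ahead of the origin. Origin: centre of the plate's underside; +x is the sliding direction, towards the reader.
- carriage (a joint): Travel of the aluminium carriage along the cradle's +x, in m: 0 to 0.10, 0.10 = fully home: the carriage's front edge, 70 mm ahead of carriage_nest, then meets the reader block. It starts some way out; stiff, needs about 3 N, stays where it is left.
- carriage_nest (a point): Centre of the floor of the pass nest on the carriage, 22 mm above the bench; moves with it; x is the sliding direction and the nest's length. A pocket 124 (x) x 66 mm (y) between four grey corner angles, 12 mm high, 6 mm thick; long sides open for fingers over the middle 86 mm. A white disc marks the floor.
- carriage_tab (a point): Middle of the top of the carriage's upright push tab, 72 mm above the bench, 98 mm behind carriage_nest (-x). The tab is 16 mm thick (x), 30 mm wide (y) and stands 50 mm above the carriage plate; push its back or pinch it across its width from above.
- reject_floor (a point): Centre of the floor of the fixed reject nest, 12 mm above the bench: the same pocket, 124 (x) x 66 mm (y) with 12 mm high corner angles, on a dark plate 160 x 100 mm, no slide and no tab. x along its length. A white bar marks its floor.
- spool: Bystander: metal solder spool standing, 56 mm across, 44 mm high. Origin: centre of the underside.
- jar: Bystander: small jar with red cap, 52 mm across, 75 mm high. Origin: centre of the underside.
- screwdriver: Bystander: screwdriver lying, 190 mm long.
- mug: Bystander: white mug, 76 mm across, 85 mm high. Origin: centre of the underside.
Not all that is in view belongs to the job. Leave any purple look-alike of the unit_bar alone. Leave any yellow look-alike of the unit_round alone.

How it is judged (in metres and radians):
On the way, in this order (a step that is already met when the one before it is completed fails the run):
1. the round-tag unit lies flat in the carriage's nest, with the carriage still out, more than 10 mm short of its stop (x of unit_round in the frame of carriage_nest between -0.011 and 0.011 m and y of unit_round in the frame of carriage_nest between -0.011 and 0.011 m and z of unit_round in the frame of carriage_nest between -0.005 and 0.005 m and angle between unit_round's own z axis and vertical below 0.08 rad and angle between the x axis of unit_round and the x axis of carriage_nest, either way round below 0.2 rad and value of joint carriage below 0.09 m), for 0.2 s.
2. the carriage is pushed home (value of joint carriage above 0.096 m), for 0.2 s.
At the end, for the whole second after the job is handed in: Round-tag unit flat in the carriage nest, bar-tag unit flat in the fixed nest (each within 11 mm of the nest centre in x and y, 5 mm of its floor, tilt under 0.08 rad, in line to 0.2 rad, either way round), both at rest; carriage within 4 mm of its stop (joint above 0.096) (x of unit_round in the frame of carriage_nest between -0.011 and 0.011 m and y of unit_round in the frame of carriage_nest between -0.011 and 0.011 m and z of unit_round in the frame of carriage_nest between -0.005 and 0.005 m and angle between each of unit_round, unit_bar's own z axis and vertical below 0.08 rad and angle between the x axis of unit_round and the x axis of carriage_nest, either way round below 0.2 rad and x of unit_bar in the frame of reject_floor between -0.011 and 0.011 m and y of unit_bar in the frame of reject_floor between -0.011 and 0.011 m and z of unit_bar in the frame of reject_floor between -0.005 and 0.005 m and angle between the x axis of unit_bar and the x axis of reject_floor, either way round below 0.2 rad and value of joint carriage above 0.096 m and linear speed of each of unit_round, unit_bar below 0.02 m/s); the robot touches nothing.
It fails at once if the spool, jar, screwdriver or mug is moved by more than 30 mm (distance of any of spool, jar, screwdriver, mug from where it was at the start of the episode above 0.03 m).
It fails at once if a unit is dropped (falling free faster than 0.4 m/s while more than 40 mm above the bench) ((height (world z) of unit_round above 0.04 m and linear speed of unit_round above 0.4 m/s and contact force between unit_round and anything else below 0.05 N) or (height (world z) of unit_bar above 0.04 m and linear speed of unit_bar above 0.4 m/s and contact force between unit_bar and anything else below 0.05 N)).
It also fails if it takes over 66 s, if anything falls off the work surface, if the arm or the gripper's body presses on something with over 40 N, if the wrist force passes 120 N, or if a joint passes its speed limit or range.

## Working session

There is one attempt and no reset: what is moved stays moved. The work goes in short steps, Python scripts to look and compute and a tool call to move; the robot and the scene stay as the last step left them, time stands still between calls to the robot, and variables do not carry over. Pictures are saved under pics/ and viewed, at most 10 in all, crops included, and the job is handed in when it is done.

Besides the shell and the picture viewer there is one more tool, called in YAML: its name, and indented under it one key for each argument. move_arm: Moves the arm, as the interface text tells. Its arguments: {"type":"object","properties":{"deltas":{"type":"array","items":{"type":"object","properties":{"travel":{"type":"array","items":{"type":"number"}},"rotation":{"type":"array","items":{"type":"number"}},"claw":{"type":"number"}}}}},"required":["deltas"]}

```bash
mkdir -p pics
cat > h.py <<'E'
import numpy as np, cv2
from bench import robot, viewer, workorder, finder
from scipy.spatial.transform import Rotation as R
def ray(cam,u,v,z,c=None):
    c=c or viewer.calibration(cam)
    K=np.array(c["mtx"]);d=R.from_quat(c["orientation"]).apply(np.linalg.inv(K)@[u,v,1]);e=np.array(c["eye"])
    return e+d*(z-e[2])/d[2]
def proj(cam,p,c=None):
    c=c or viewer.calibration(cam)
    q=np.array(c["mtx"])@R.from_quat(c["orientation"]).inv().apply(np.array(p,float)-c["eye"])
    return q[:2]/q[2]
E
python3 - <<'E'
from h import *
a=viewer.grab_frame("top");b=viewer.grab_frame("scene")
cv2.imwrite("pics/top0.png",a);cv2.imwrite("pics/scene0.png",b)
cv2.imwrite("pics/top.png",cv2.resize(a,(800,600),interpolation=cv2.INTER_CUBIC));
for n in ("top","scene"):
    c=viewer.calibration(n);print(n,c)
s=robot.read_state();print(s)
E
```

```text
top {'mtx': array([[363.25713124,   0.        , 254.0275978 ],
       [  0.        , 363.25713124, 190.01905648],
       [  0.        ,   0.        ,   1.        ]]), 'eye': array([ 288.46260541,  -21.31084585, 1326.28476655]), 'orientation': array([ 0.71471767, -0.68984347,  0.08156386, -0.08149835])}
scene {'mtx': array([[380.42036559,   0.        , 252.00820926],
       [  0.        , 380.42036559, 192.52591883],
       [  0.        ,   0.        ,   1.        ]]), 'eye': array([1301.98149932,  664.25120824,  907.39745351]), 'orientation': array([ 0.37420942,  0.82041929, -0.39823664, -0.16818762])}
{'time': 0.1, 'qpos': array([ 1.19998703e+00,  2.38699887e-01, -1.41542897e-02,  1.31919396e+00,
       -4.61290380e-06,  1.57081385e+00]), 'qvel': array([ 0.00095886, -0.0019143 ,  0.00226031, -0.00064396,  0.00076367,
       -0.0002779 ]), 'effort': array([-1.18113883e-03, -5.39722860e+01,  3.46997631e+01,  1.34379885e-02,
       -1.23506866e-04,  3.93058360e-05]), 'ee_pos': array([190.11356119, 488.97821672, 230.75897144]), 'orientation': array([ 1.84352837e-01,  9.82859929e-01, -6.15605323e-04, -1.13109881e-04]), 'contact_force': array([ 0.26954879, -0.13927992,  0.01730398]), 'ft_torque': array([-0.01285631,  0.03981407,  0.0294789 ]), 'finger_force': 0.0, 'width': 85.22314196079857}
```

View pics/top.png

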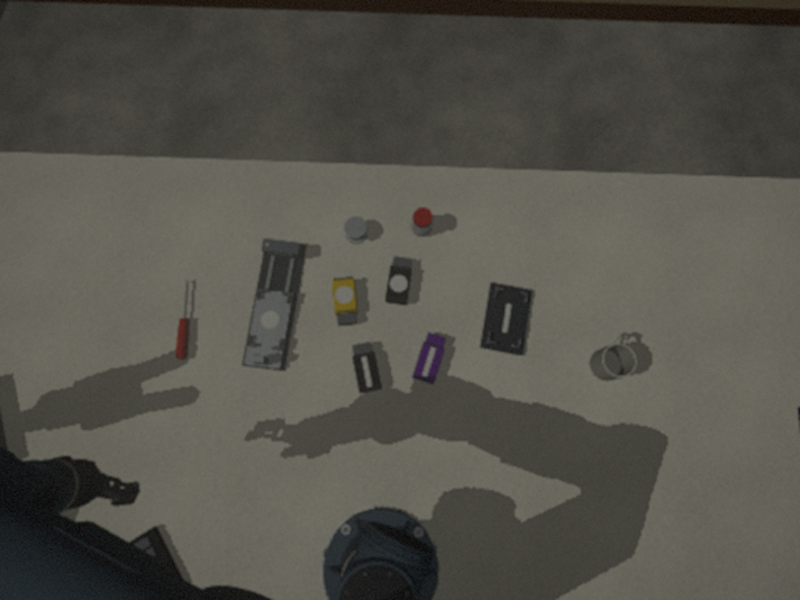

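View pics/scene0.png

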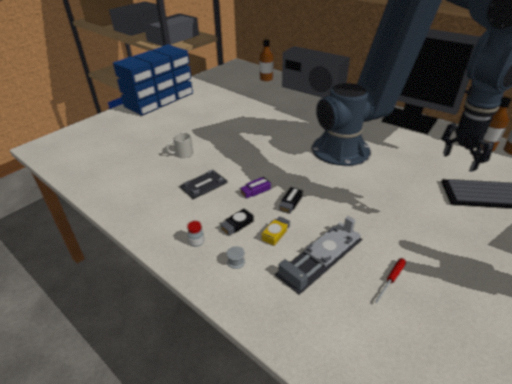

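The top view (800x600 scale) shows these candidates:
- Round unit: black with round tag at (399,283). The yellow look-alike is at (345,297).
- Bar unit: black with bar tag at (367,370). The purple look-alike is at (430,360).
- Carriage disc at (270,320), tab at about (268,356), reader at (285,245), reject nest at (507,318).

I choose the two black ones.

```bash
cat > m.py <<'E'
from h import *
from scipy.optimize import minimize
def boxes(kind):
    if kind=="unit": return [(-55,31,26,0,34),(31,55,22,0,29)]
    if kind=="rej": return [(-80,80,50,0,12),(-68,68,39,12,24)]
    if kind=="cradle": return [(-155,155,50,0,8),(115,145,45,0,50)]
def pts(b,p):
    x0,x1,hy,z0,z1=b
    P=np.array([(x,y,z) for x in(x0,x1) for y in(-hy,hy) for z in(z0,z1)],float)
    r=R.from_euler('z',p[2]).apply(P);r[:,:2]+=np.array(p[:2]);return r
def sil(cam,kind,p,c,S=8):
    m=np.zeros((384,512),np.uint8)
    for b in boxes(kind):
        q=np.array([proj(cam,t,c) for t in pts(b,p)])
        h=cv2.convexHull(np.round(q*16).astype(np.int32))
        cv2.fillConvexPoly(m,h,1,shift=4)
    return m
def fit(kind,masks,p0):
    cs={k:viewer.calibration(k) for k in masks}
    ms={k:cv2.GaussianBlur(m.astype(np.float32),(0,0),1.2) for k,m in masks.items()}
    def f(p):
        return sum(((cv2.GaussianBlur(sil(k,kind,p,cs[k]).astype(np.float32),(0,0),1.2)-ms[k])**2).sum()/ms[k].sum() for k in masks)
    best=None
    for dy in (-.15,0.,.15):
        s=np.array([[0,0,0],[15,0,0],[0,15,0],[0,0,.2]])+np.array([*p0[:2],p0[2]+dy])
        o=minimize(f,s[0],method="Nelder-Mead",options=dict(initial_simplex=s,xatol=.05,fatol=1e-4))
        if best is None or o.fun<best.fun: best=o
    return best.x,best.fun
E
python3 - <<'E'
from m import *
a=viewer.grab_frame("top");b=viewer.grab_frame("scene")
M={}
for l in ("unit_round","unit_bar","cradle","carriage","spool","jar","screwdriver","mug"):
    for cam in ("top","scene"):
        r=finder.masks_of(cam,l)
        M[l,cam]=r
        print(l,cam,[(round(d["confidence"],2),np.round(d["bbox"]).tolist()) for d in r[:4]])
k=.64
def pick(l,cam,uv):
    r=[d for d in M[l,cam] if np.hypot(*(np.array(d["bbox"][:2])-uv))<14]
    return r[0]["region"] if r else None
for n,l,uv,w in (("round","unit_round",(399,283),0),("bar","unit_bar",(367,370),0)):
    g=ray("top",uv[0]*k,uv[1]*k,17)
    t=pick(l,"top",np.array(uv)*k); s=pick(l,"scene",proj("scene",g))
    ms={c:m for c,m in (("top",t),("scene",s)) if m is not None}
    for y0 in (0.,np.pi):
        print(n,list(ms),np.round(g),fit("unit",ms,[g[0],g[1],y0]))
    print(n,"top only",fit("unit",{"top":t},[g[0],g[1],0.])) if t is not None else 0
for n,uv,z in (("disc",(270,320),22),("rejbar",(507,318),12),("roundtag",(399,283),34),("bartag",(367,370),34)):
    x,y=(np.array(uv)*k).astype(int)
    w=a[y-15:y+16,x-15:x+16].min(2).astype(float);th=(w>w.max()*.75).astype(np.uint8)
    nl,lab,st,ce=cv2.connectedComponentsWithStats(th)
    i=lab[15,15] or 1+np.argmax(st[1:,4])
    yy,xx=np.nonzero(lab==i);P=np.array([ray("top",u+x-15,v+y-15,z)[:2] for u,v in zip(xx,yy)])
    ev,V=np.linalg.eigh(np.cov(P.T));print(n,P.mean(0).round(1),len(P),np.sqrt(ev*12).round(),"yaw",np.arctan2(V[1,1],V[0,1]).round(3))
c=[d for d in M["cradle","top"]]
if c: print("cradle",fit("cradle",{"top":c[0]["region"]},[*ray("top",275*k,303*k,5)[:2],0.]))
E
```

```text
unit_round top [(0.84, [255.0, 180.0, 16.0, 31.0]), (0.73, [221.0, 192.0, 17.0, 26.0])]
unit_round scene [(0.89, [276.0, 230.0, 26.0, 29.0]), (0.68, [239.0, 222.0, 31.0, 23.0])]
unit_bar top [(0.92, [237.0, 234.0, 16.0, 32.0]), (0.65, [276.0, 229.0, 19.0, 34.0]), (0.65, [254.0, 181.0, 16.0, 32.0])]
unit_bar scene [(0.67, [257.0, 187.0, 34.0, 22.0]), (0.55, [292.0, 201.0, 28.0, 30.0])]
cradle top [(0.56, [177.0, 196.0, 43.0, 81.0])]
cradle scene [(0.8, [321.0, 254.0, 85.0, 76.0])]
carriage top [(0.7, [235.0, 236.0, 18.0, 33.0]), (0.68, [172.0, 211.0, 31.0, 46.0]), (0.27, [175.0, 195.0, 42.0, 82.0])]
carriage scene [(0.66, [334.0, 240.0, 55.0, 48.0])]
spool top [(0.76, [228.0, 147.0, 11.0, 14.0])]
spool scene [(0.85, [237.0, 258.0, 15.0, 22.0]), (0.43, [333.0, 240.0, 55.0, 50.0])]
jar top [(0.49, [270.0, 141.0, 17.0, 22.0])]
jar scene [(0.61, [196.0, 234.0, 15.0, 26.0])]
screwdriver top [(0.62, [116.0, 207.0, 11.0, 47.0])]
screwdriver scene [(0.66, [391.0, 281.0, 28.0, 43.0])]
mug top [(0.73, [393.0, 231.0, 22.0, 34.0])]
mug scene [(0.8, [180.0, 145.0, 27.0, 23.0])]
round ['top', 'scen
[... 288 characters left out ...]
852e+01, -1.10445538e-01]), np.float64(0.01594170741736889))
bar ['top', 'scene'] [421.  47.  17.] (array([4.26970698e+02, 4.88991993e+01, 2.93354171e-01]), np.float64(0.08122046291828156))
bar ['top', 'scene'] [421.  47.  17.] (array([422.78196159,  48.31838609,   3.42343583]), np.float64(0.09641847014427185))
bar top only (array([4.28284729e+02, 4.70822454e+01, 2.61021547e-01]), np.float64(0.04092730954289436))
disc [532.3 279.6] 604 [ 74. 107.] yaw 3.044
rejbar [ 557.7 -275.5] 59 [12. 68.] yaw 2.993
roundtag [626.7 -17.7] 92 [34. 36.] yaw 3.091
bartag [417.6  47.7] 62 [11. 68.] yaw -2.897
cradle (array([ 5.71052301e+02,  2.73934283e+02, -9.38367004e-02]), np.float64(0.016570884734392166))
```

move_arm:
  deltas:
    - {"travel": [4, -2.6, 1.2], "rotation": [0, 0, 0.035], "claw": 0}
    - {"travel": [4, -2.6, 1.2], "rotation": [0, 0, 0.035], "claw": 0}
    - {"travel": [4, -2.6, 1.2], "rotation": [0, 0, 0.035], "claw": 0}
    - {"travel": [4, -2.6, 1.2], "rotation": [0, 0, 0.035], "claw": 0}
    - {"travel": [4, -2.6, 1.2], "rotation": [0, 0, 0.035], "claw": 0}
    - {"travel": [4, -2.6, 1.2], "rotation": [0, 0, 0.035], "claw": 0}
    - {"travel": [4, -2.6, 1.2], "rotation": [0, 0, 0.035], "claw": 0}
    - {"travel": [4, -2.6, 1.2], "rotation": [0, 0, 0.035], "claw": 0}

```text
time: 2.0
ee_pos: [511.5, 280.2, 327.8]
orientation: [0.045, 0.999, 0.0, 0.0]
contact_force: [-0.8, 1.0, -0.5]
width: 85.5
finger_force: 0.0
```

Run:
```python
from h import *
s=robot.read_state();print(s["ee_pos"].round(1),s["qpos"].round(3),s["qvel"].round(2))
c=viewer.calibration("wrist");a=viewer.grab_frame("wrist");np.save("w1.npy",c,allow_pickle=True)
cv2.imwrite("pics/w1.png",a);print(c["mtx"],c["eye"],c["orientation"],ray("wrist",256,192,22,c))
```

```text
[511.5 280.2 327.8] [ 0.501  0.334  0.366  1.602 -0.     0.591] [-0.6   0.34  0.72  0.39 -0.   -0.87]
[[338.25473055   0.         253.26361992]
 [  0.         338.25473055 190.45886612]
 [  0.           0.           1.        ]] [436.61710586 287.3140207  470.38721419] [0.72979956 0.6669596  0.10115911 0.11101497] [578.06273031 278.17606313  22.        ]
```

View pics/w1.png

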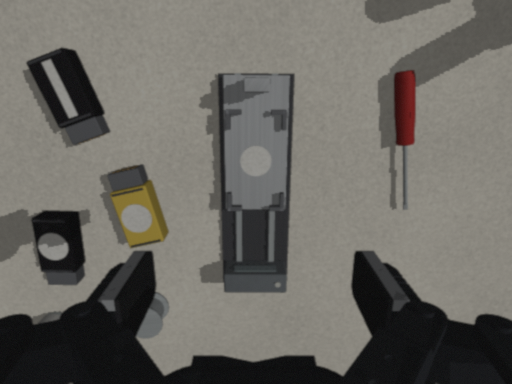

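The wrist view shows the carriage disc at (256,161), reader at (255,282), black round unit at (58,247), black bar unit at (66,95), and the yellow look-alike at (138,208). All are clear of each other.

Run:
```python
from m import *
a=viewer.grab_frame("wrist");c=viewer.calibration("wrist");np.save("w2c.npy",c,allow_pickle=True);cv2.imwrite("pics/w2.png",a)
print(robot.read_state()["ee_pos"].round(1),robot.read_state()["qvel"].round(2)[:3])
for l in ("unit_round","unit_bar"):
    for d in finder.masks_of("wrist",l)[:3]:
        g=ray("wrist",*d["bbox"][:2],17,c);m=d["region"]
        col=a[m].mean(0).round()
        print(l,round(d["confidence"],2),np.round(d["bbox"]).tolist(),col,[ (p.round(2),round(f,3)) for p,f in (fit("unit",{"wrist":m},[g[0],g[1],y]) for y in (0.,))])
d=finder.masks_of("wrist","cradle")
for e in d[:1]: print("cradle",fit("cradle",{"wrist":e["region"]},[571,274,-.094]))
u,v=proj("wrist",[532,279,22],c).astype(int);print(u,v)
g=cv2.cvtColor(a,cv2.COLOR_BGR2GRAY);w=g[v-30:v+31,u-30:u+31]
t,th=cv2.threshold(w,0,255,cv2.THRESH_OTSU);n,lab,st,ce=cv2.connectedComponentsWithStats(th)
print(t,[(s.tolist(),k.round(1).tolist()) for s,k in zip(st,ce) if s[4]>60])
H=cv2.HoughCircles(cv2.resize(w,None,fx=2,fy=2),cv2.HOUGH_GRADIENT,1,30,param1=80,param2=12,minRadius=20,maxRadius=44)
if H is not None:
    for x,y,r in H[0][:3]: print("disc",r/2,ray("wrist",x/2+u-30,y/2+v-30,22,c).round(1))
cv2.imwrite("pics/w2b.png",cv2.resize(a[40:310,190:320],None,fx=2,fy=2))
```

```text
[513.7 279.  327.6] [ 0.06 -0.02 -0.07]
unit_round 0.85 [139.0, 202.0, 62.0, 84.0] [ 71. 102. 111.] [(array([5.8073e+02, 1.1149e+02, 1.0000e-01]), np.float64(0.053))]
unit_round 0.26 [71.0, 92.0, 89.0, 98.0] [47. 48. 48.] [(array([4.2714e+02, 5.5620e+01, 2.3000e-01]), np.float64(0.036))]
unit_round 0.16 [259.0, 180.0, 72.0, 224.0] [87. 86. 85.] [(array([ 4.7700e+02,  2.9728e+02, -6.0000e-02]), np.float64(0.724))]
unit_bar 0.89 [73.0, 90.0, 84.0, 98.0] [47. 47. 48.] [(array([4.259e+02, 5.630e+01, 2.400e-01]), np.float64(0.035))]
unit_bar 0.17 [61.0, 244.0, 61.0, 76.0] [47. 47. 48.] [(array([ 6.3376e+02, -1.3300e+01, -1.2000e-01]), np.float64(0.026))]
cradle (array([ 5.68236130e+02,  2.81179350e+02, -9.44604321e-02]), np.float64(0.008834128268063068))
254 157
84.0 [([0, 0, 4, 61, 196], [1.1, 31.8]), ([2, 0, 59, 61, 3525], [31.6, 29.9])]
```

Run:
```python
from m import *
print(robot.read_state()["ee_pos"].round(1),robot.read_state()["qvel"].round(3)[:3])
c=viewer.calibration("wrist");a=viewer.grab_frame("wrist");cv2.imwrite("pics/w3.png",a)
for l in ("unit_round","unit_bar"):
    for d in finder.masks_of("wrist",l)[:3]:
        if d["bbox"][3]>120: continue
        g=ray("wrist",*d["bbox"][:2],17,c);m=d["region"]
        p,f=fit("unit",{"wrist":m},[g[0],g[1],0.]);print(l,round(d["confidence"],2),p.round(2),round(f,3))
d=finder.masks_of("wrist","cradle")
p,f=fit("cradle",{"wrist":d[0]["region"]},[571,274,-.094]);print("cradle",p.round(3))
u,v=254,157
w=cv2.GaussianBlur(cv2.cvtColor(a,cv2.COLOR_BGR2GRAY),(0,0),1)[v-30:v+31,u-30:u+31]
for q in (60,70,80):
    th=(w>w.min()+(int(w.max())-int(w.min()))*q/100).astype(np.uint8)
    n,lab,st,ce=cv2.connectedComponentsWithStats(th)
    for i in range(1,n):
        if st[i,4]>100: 
            e=ray("wrist",ce[i][0]+u-30,ce[i][1]+v-30,22,c);print(q,st[i].tolist(),e.round(1))
```

```text
[510.1 281.2 326.9] [ 0.021 -0.01  -0.014]
unit_round 0.95 [5.8588e+02 1.0998e+02 1.1000e-01] 0.057
unit_round 0.6 [ 6.4138e+02 -1.7090e+01 -1.2000e-01] 0.031
unit_bar 0.75 [4.3199e+02 5.3160e+01 2.5000e-01] 0.016
cradle [ 5.75979e+02  2.78397e+02 -8.90000e-02]
60 [2, 0, 59, 61, 3381] [527.4 282.   22. ]
70 [15, 19, 33, 33, 885] [533.3 281.7  22. ]
80 [16, 20, 31, 31, 751] [533.6 281.4  22. ]
```

move_arm:
  deltas:
    - {"travel": [1.3, -5, -1.4], "rotation": [0, 0, -0.004], "claw": 0}
    - {"travel": [1.3, -5, -1.4], "rotation": [0, 0, -0.004], "claw": 0}
    - {"travel": [1.3, -5, -1.4], "rotation": [0, 0, -0.004], "claw": 0}
    - {"travel": [1.3, -5, -1.4], "rotation": [0, 0, -0.004], "claw": 0}
    - {"travel": [1.3, -5, -1.4], "rotation": [0, 0, -0.004], "claw": 0}
    - {"travel": [1.3, -4.8, -1.4], "rotation": [0, 0, -0.004], "claw": 0}
    - {"travel": [0, 0, 0], "rotation": [0, 0, 0], "claw": 0}
    - {"travel": [0, 0, 0], "rotation": [0, 0, 0], "claw": 0}

```text
time: 3.45
ee_pos: [587.9, -16.1, 243.4]
orientation: [0.057, 0.998, 0.0, -0.0]
contact_force: [0.2, 1.1, 0.1]
width: 85.1
finger_force: 0.0
```

```bash
cat > look.py <<'E'
from m import *
import sys
s=robot.read_state();q=R.from_quat(s["orientation"]).as_matrix();print(s["ee_pos"].round(1),"ytool",np.arctan2(q[1,1],q[0,1]).round(3),"zt",q[:,2].round(3),s["qvel"].round(3)[:3])
c=viewer.calibration("wrist");a=viewer.grab_frame("wrist");cv2.imwrite("pics/"+sys.argv[2]+".png",a)
for l in sys.argv[1].split(","):
    for d in finder.masks_of("wrist",l)[:3]:
        g=ray("wrist",*d["bbox"][:2],17,c);m=d["region"]
        print(l,round(d["confidence"],2),np.round(d["bbox"]).tolist(),a[m].mean(0).round(),end=" ")
        for y in (0.,) : 
            p,f=fit(sys.argv[3],{"wrist":m},[g[0],g[1],y]);print(p.round(2),round(f,3))
E
python3 look.py unit_round,unit_bar w4 unit
```

```text
[587.9 -16.1 243.4] ytool 1.456 zt [-0.  0. -1.] [ 0.022 -0.009  0.004]
unit_round 0.85 [369.0, 142.0, 65.0, 111.0] [ 70.  99. 107.] [5.8622e+02 1.0888e+02 1.5000e-01] 0.055
unit_round 0.8 [259.0, 201.0, 50.0, 92.0] [61. 62. 62.] [ 6.415e+02 -1.675e+01 -1.200e-01] 0.015
unit_bar 0.85 [163.0, 50.0, 64.0, 99.0] [87. 53. 74.] [ 4.5783e+02 -9.4060e+01 -2.8000e-01] 0.014
unit_bar 0.72 [311.0, 29.0, 66.0, 58.0] [53. 52. 52.] [4.3056e+02 5.3250e+01 2.3000e-01] 0.008
```

View pics/w4.png

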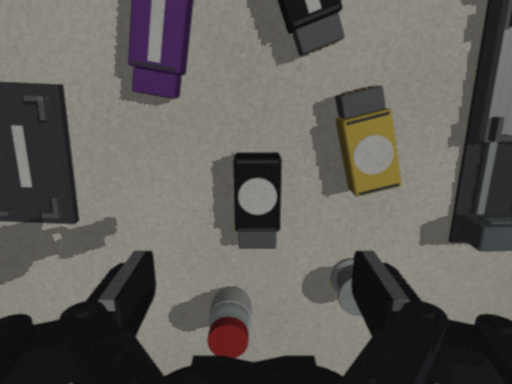

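The black unit with the round tag is at (258,200), connector toward +x, with the fingers straddling clear space on both sides. The choice is confirmed: the yellow look-alike is at (370,150) and the purple one at (160,45).

move_arm:
  deltas:
    - {"travel": [1.2, 0, -4.5], "rotation": [0, 0, 0], "claw": 0}
    - {"travel": [1.2, 0, -4.5], "rotation": [0, 0, 0], "claw": 0}
    - {"travel": [1.2, 0, -4.5], "rotation": [0, 0, 0], "claw": 0}
    - {"travel": [1.2, 0, -4.5], "rotation": [0, 0, 0], "claw": 0}
    - {"travel": [0.1, 0, -2.5], "rotation": [0, 0, 0], "claw": 0}
    - {"travel": [0, 0, -2], "rotation": [0, 0, 0], "claw": 0}
    - {"travel": [0, 0, -1.2], "rotation": [0, 0, 0], "claw": 0}
    - {"travel": [0, 0, 0], "rotation": [0, 0, 0], "claw": 0}

```text
time: 4.6
ee_pos: [636.9, -16.0, 6.0]
orientation: [0.057, 0.998, -0.0, -0.0]
contact_force: [-0.3, -0.8, 0.2]
width: 85.2
finger_force: 0.0
```

move_arm:
  deltas:
    - {"travel": [0, 0, 0], "rotation": [0, 0, 0], "claw": 0.5}
    - {"travel": [0, 0, 0], "rotation": [0, 0, 0], "claw": 0.8}
    - {"travel": [0, 0, 0], "rotation": [0, 0, 0], "claw": 1}
    - {"travel": [0, 0, 0], "rotation": [0, 0, 0], "claw": 1}
    - {"travel": [0, 0, 0], "rotation": [0, 0, 0], "claw": 1}
    - {"travel": [0, 0, 0], "rotation": [0, 0, 0], "claw": 1}

```text
time: 5.35
ee_pos: [638.0, -16.7, 7.6]
orientation: [0.057, 0.998, 0.0, 0.001]
contact_force: [-1.1, 0.1, 6.0]
width: 51.1
finger_force: 64.3
```

move_arm:
  deltas:
    - {"travel": [0, 0, 1.5], "rotation": [0, 0, 0], "claw": 1}
    - {"travel": [0, 0, 3], "rotation": [0, 0, 0], "claw": 1}
    - {"travel": [0, 0, 3.5], "rotation": [0, 0, 0], "claw": 1}
    - {"travel": [0, 0, 3], "rotation": [0, 0, 0], "claw": 1}
    - {"travel": [-1, 2.8, 0.4], "rotation": [0, 0, 0.006], "claw": 1}
    - {"travel": [-1, 3, 0], "rotation": [0, 0, 0.006], "claw": 1}
    - {"travel": [-1, 3, 0], "rotation": [0, 0, 0.006], "claw": 1}
    - {"travel": [-1, 3, 0], "rotation": [0, 0, 0.006], "claw": 1}

```text
time: 6.35
ee_pos: [596.8, 102.1, 121.2]
orientation: [0.045, 0.999, -0.0, 0.0]
contact_force: [0.3, 0.1, -3.0]
width: 51.0
finger_force: 63.3
```

move_arm:
  deltas:
    - {"travel": [-1.2, 3, 0], "rotation": [0, 0, 0.006], "claw": 1}
    - {"travel": [-1.2, 3, 0], "rotation": [0, 0, 0], "claw": 1}
    - {"travel": [-1.2, 3, 0], "rotation": [0, 0, 0], "claw": 1}
    - {"travel": [-1.1, 3, 0], "rotation": [0, 0, 0], "claw": 1}
    - {"travel": [-1.1, 3, 0], "rotation": [0, 0, 0], "claw": 1}
    - {"travel": [-1, 3, 0], "rotation": [0, 0, 0], "claw": 1}
    - {"travel": [0, 0, 0], "rotation": [0, 0, 0], "claw": 1}
    - {"travel": [0, 0, 0], "rotation": [0, 0, 0], "claw": 1}

```text
time: 7.35
ee_pos: [529.2, 281.0, 120.8]
orientation: [0.042, 0.999, -0.0, 0.0]
contact_force: [-0.2, 0.6, -2.5]
width: 50.7
finger_force: 63.2
```

```bash
python3 look.py carriage,unit_round w5 unit; python3 -c "
from h import *
for x in ([533.4,281.5,22],[533.4-98,281.5+8.7,72]): print(proj('wrist',x))"
```

```text
[529.2 281.  120.8] ytool 1.486 zt [ 0. -0. -1.] [-0.016  0.001 -0.004]
carriage 0.69 [257.0, 90.0, 127.0, 113.0] [137. 136. 134.] [460.55 299.69   1.3 ] 0.392
unit_round 0.89 [51.0, 265.0, 98.0, 129.0] [68. 93. 99.] [5.6857e+02 1.0191e+02 2.7000e-01] 0.22
unit_round 0.8 [255.0, 252.0, 146.0, 218.0] [69. 70. 71.] [551.05 279.34   0.66] 0.603
[254.85435329 195.52385388]
[255.92353439  46.33579765]
```

View pics/w5.png

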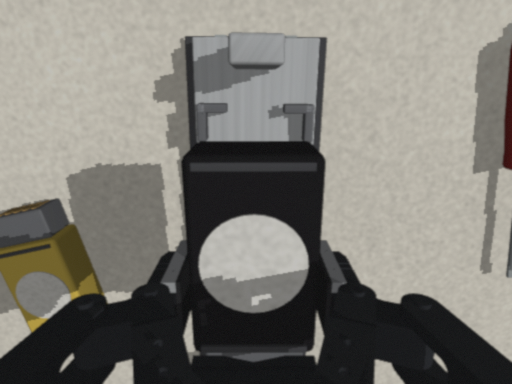

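```bash
python3 -c "
from h import *
d=np.array([np.cos(-.088),np.sin(-.088)]);n=np.array([-d[1],d[0]])
o=np.array([529.2,281])+3.5*d
for lx in (-55,-9,31):
  for ly in (-26,26):
    for z in (113.2,147.2): print('unit',lx,ly,z,proj('wrist',[*(o+lx*d+ly*n),z]).round(0))
o=np.array([533.4,281.5])
for lx in (-68,-62):
  for ly in (-39,-33,33,39): print('angle',lx,ly,proj('wrist',[*(o+lx*d+ly*n),34]).round(0))
"
```

```text
unit -55 -26 113.2 [195. 140.]
unit -55 -26 147.2 [179. 155.]
unit -55 26 113.2 [313. 140.]
unit -55 26 147.2 [329. 156.]
unit -9 -26 113.2 [200. 235.]
unit -9 -26 147.2 [187. 272.]
unit -9 26 113.2 [308. 235.]
unit -9 26 147.2 [321. 272.]
unit 31 -26 113.2 [204. 306.]
unit 31 -26 147.2 [192. 356.]
unit 31 26 113.2 [304. 306.]
unit 31 26 147.2 [315. 356.]
angle -68 -39 [196. 103.]
angle -68 -33 [205. 103.]
angle -68 33 [306. 103.]
angle -68 39 [315. 103.]
angle -62 -39 [196. 112.]
angle -62 -33 [205. 112.]
angle -62 33 [305. 112.]
angle -62 39 [314. 112.]
```

The held unit covers (187–322,142–355), centred over the nest. The rear angles are at (196–313,103–112) and the tab at (257,48). All match the predictions within 1–2 px, so I lower it.

move_arm:
  deltas:
    - {"travel": [0.1, 0.05, -3], "rotation": [0, 0, 0], "claw": 1}
    - {"travel": [0, 0, -2.7], "rotation": [0, 0, 0], "claw": 1}
    - {"travel": [0, 0, -1.5], "rotation": [0, 0, 0], "claw": 1}
    - {"travel": [0, 0, -1], "rotation": [0, 0, 0], "claw": 1}
    - {"travel": [0, 0, -0.5], "rotation": [0, 0, 0], "claw": 1}
    - {"travel": [0, 0, -0.3], "rotation": [0, 0, 0], "claw": 1}
    - {"travel": [0, 0, 0], "rotation": [0, 0, 0], "claw": 1}

```text
time: 8.38
ee_pos: [530.4, 281.9, 30.6]
orientation: [0.042, 0.999, 0.0, 0.0]
contact_force: [0.1, -0.2, -1.8]
width: 51.1
finger_force: 63.3
```

move_arm:
  deltas:
    - {"travel": [0, 0, -0.1], "rotation": [0, 0, 0], "claw": 1}
    - {"travel": [0, 0, -0.1], "rotation": [0, 0, 0], "claw": 1}
    - {"travel": [0, 0, 0], "rotation": [0, 0, 0], "claw": 1}

```text
time: 8.75
ee_pos: [530.8, 282.0, 29.6]
orientation: [0.042, 0.999, 0.0, 0.001]
contact_force: [-1.8, -0.9, 7.3]
width: 51.1
finger_force: 64.5
```

Contact is made (about 10 N). Release, then rise.

move_arm:
  deltas:
    - {"travel": [0, 0, 0], "rotation": [0, 0, 0], "claw": 0.3}
    - {"travel": [0, 0, 0], "rotation": [0, 0, 0], "claw": 0.1}
    - {"travel": [0, 0, 0], "rotation": [0, 0, 0], "claw": 0.1}
    - {"travel": [0, 0, 0], "rotation": [0, 0, 0], "claw": 0.1}
    - {"travel": [0, 0, 1], "rotation": [0, 0, 0], "claw": 0.1}
    - {"travel": [0, 0, 3], "rotation": [0, 0, 0], "claw": 0.1}
    - {"travel": [0, 0, 5], "rotation": [0, 0, 0], "claw": 0.1}

```text
time: 9.62
ee_pos: [529.3, 281.3, 118.5]
orientation: [0.042, 0.999, -0.001, -0.001]
contact_force: [0.6, 1.1, -0.8]
width: 76.9
finger_force: 0.0
```

move_arm:
  deltas:
    - {"travel": [0, 0, 5], "rotation": [0, 0, 0], "claw": 1}
    - {"travel": [-2, 0.2, 2], "rotation": [0, 0, 0], "claw": 1}
    - {"travel": [-3, 0.3, 0], "rotation": [0, 0, 0], "claw": 1}
    - {"travel": [-3, 0.3, 0], "rotation": [0, 0, 0], "claw": 1}
    - {"travel": [0, 0, 0], "rotation": [0, 0, 0], "claw": 1}
    - {"travel": [0, 0, 0], "rotation": [0, 0, 0], "claw": 1}

```text
time: 10.38
ee_pos: [450.1, 289.9, 188.4]
orientation: [0.042, 0.999, 0.0, 0.0]
contact_force: [0.6, -0.7, 0.9]
width: -0.1
finger_force: 0.0
```

```bash
cat >> m.py <<'E'
def fitz(mask,p0,z0,c):
    global boxes
    o=boxes; boxes=lambda k:[(b[0],b[1],b[2],b[3]+z0,b[4]+z0) for b in o(k)]
    r=fit("unit",{"wrist":mask},p0); boxes=o; return r
E
python3 - <<'E'
from m import *
s=robot.read_state();print(s["ee_pos"].round(1),s["width"])
c=viewer.calibration("wrist");a=viewer.grab_frame("wrist");cv2.imwrite("pics/w6.png",a)
for d in finder.masks_of("wrist","unit_round")[:3]:
    print(round(d["confidence"],2),np.round(d["bbox"]).tolist())
    if abs(d["bbox"][0]-255)<60: print(fitz(d["region"],[533,281,-.09],22,c))
E
```

```text
[450.1 289.9 188.4] -0.14029118372008909
0.81 [90.0, 293.0, 75.0, 87.0]
0.76 [254.0, 224.0, 62.0, 46.0]
(array([ 5.32445210e+02,  2.80950549e+02, -9.81134018e-02]), np.float64(1.7016165256500244))
```

View pics/w6.png

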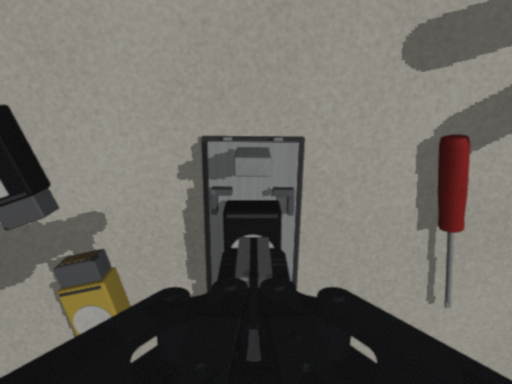

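The round unit sits within the nest angles, rear edge at (252,203) inside angles at (222,190) and (284,190). The push tab is at (252,162). Next I go behind the tab with closed fingers.

move_arm:
  deltas:
    - {"travel": [-2.7, 0.2, 0], "rotation": [0, 0, 0], "claw": 1}
    - {"travel": [-2.7, 0.2, 0], "rotation": [0, 0, 0], "claw": 1}
    - {"travel": [0, 0, -4], "rotation": [0, 0, 0], "claw": 1}
    - {"travel": [0, 0, -4], "rotation": [0, 0, 0], "claw": 1}
    - {"travel": [0, 0, -4], "rotation": [0, 0, 0], "claw": 1}
    - {"travel": [0, 0, -2.3], "rotation": [0, 0, 0], "claw": 1}
    - {"travel": [0, 0, 0], "rotation": [0, 0, 0], "claw": 1}

```text
time: 11.35
ee_pos: [395.6, 292.9, 43.6]
orientation: [0.043, 0.999, -0.001, -0.001]
contact_force: [-0.2, -0.4, 0.5]
width: 0.1
finger_force: 0.0
```

move_arm:
  deltas:
    - {"travel": [1, -0.09, 0], "rotation": [0, 0, 0], "claw": 1}
    - {"travel": [1, -0.09, 0], "rotation": [0, 0, 0], "claw": 1}
    - {"travel": [1, -0.09, 0], "rotation": [0, 0, 0], "claw": 1}
    - {"travel": [1, -0.09, 0], "rotation": [0, 0, 0], "claw": 1}
    - {"travel": [1, -0.09, 0], "rotation": [0, 0, 0], "claw": 1}

```text
time: 11.98
ee_pos: [446.9, 289.2, 45.4]
orientation: [0.042, 0.999, 0.0, -0.0]
contact_force: [-3.2, 0.7, 2.5]
width: -0.2
finger_force: 1.6
```

move_arm:
  deltas:
    - {"travel": [0.9, -0.08, 0], "rotation": [0, 0, 0], "claw": 1}
    - {"travel": [0.9, -0.08, 0], "rotation": [0, 0, 0], "claw": 1}
    - {"travel": [0.9, -0.08, 0], "rotation": [0, 0, 0], "claw": 1}
    - {"travel": [0.9, -0.08, 0], "rotation": [0, 0, 0], "claw": 1}
    - {"travel": [0.6, -0.05, 0], "rotation": [0, 0, 0], "claw": 1}
    - {"travel": [0.5, -0.04, 0], "rotation": [0, 0, 0], "claw": 1}
    - {"travel": [0.4, -0.04, 0], "rotation": [0, 0, 0], "claw": 1}
    - {"travel": [0, 0, 0], "rotation": [0, 0, 0], "claw": 1}

```text
time: 12.98
ee_pos: [497.8, 285.0, 45.2]
orientation: [0.042, 0.999, 0.0, 0.0]
contact_force: [-0.1, 0.6, -0.4]
width: -0.1
finger_force: 0.0
```

move_arm:
  deltas:
    - {"travel": [0.3, -0.03, 0], "rotation": [0, 0, 0], "claw": 1}
    - {"travel": [0.2, -0.02, 0], "rotation": [0, 0, 0], "claw": 1}
    - {"travel": [0, 0, 0], "rotation": [0, 0, 0], "claw": 1}

```text
time: 13.35
ee_pos: [502.5, 284.5, 45.3]
orientation: [0.042, 0.999, 0.0, 0.0]
contact_force: [-1.6, 0.8, -0.1]
width: -0.2
finger_force: 0.6
```

move_arm:
  deltas:
    - {"travel": [0.3, -0.03, 0], "rotation": [0, 0, 0], "claw": 1}
    - {"travel": [0.2, -0.02, 0], "rotation": [0, 0, 0], "claw": 1}
    - {"travel": [0, 0, 0], "rotation": [0, 0, 0], "claw": 1}

```text
time: 13.72
ee_pos: [503.7, 284.3, 45.3]
orientation: [0.042, 0.999, 0.0, -0.003]
contact_force: [-16.7, 5.0, 11.2]
width: -0.1
finger_force: 8.8
```

The stop is reached: 17 N at 503.7 against a predicted 504. I retreat and go to the bar unit.

move_arm:
  deltas:
    - {"travel": [-1.5, 0.1, 0], "rotation": [0, 0, 0], "claw": 1}
    - {"travel": [-3, 0.3, 1], "rotation": [0, 0, 0], "claw": 1}
    - {"travel": [0, 0, 4.5], "rotation": [0, 0, 0], "claw": 0}
    - {"travel": [0, 0, 5], "rotation": [0, 0, 0], "claw": 0}
    - {"travel": [0, 0, 5], "rotation": [0, 0, 0.06], "claw": 0}
    - {"travel": [-1, -3, 4.5], "rotation": [0, 0, 0.06], "claw": 0}
    - {"travel": [-1, -4, 0], "rotation": [0, 0, 0.06], "claw": 0}
    - {"travel": [-1, -4, 0], "rotation": [0, 0, 0.06], "claw": 0}

```text
time: 14.72
ee_pos: [432.3, 176.8, 246.0]
orientation: [-0.079, 0.997, -0.0, 0.001]
contact_force: [0.4, 0.2, 0.7]
width: 85.5
finger_force: 0.0
```

move_arm:
  deltas:
    - {"travel": [-1, -4, 0], "rotation": [0, 0, 0.06], "claw": 0}
    - {"travel": [-1, -4, 0], "rotation": [0, 0, 0.025], "claw": 0}
    - {"travel": [-1.5, -4, 0], "rotation": [0, 0, 0], "claw": 0}
    - {"travel": [0, 0, 0], "rotation": [0, 0, 0], "claw": 0}
    - {"travel": [0, 0, 0], "rotation": [0, 0, 0], "claw": 0}

```text
time: 15.35
ee_pos: [397.6, 57.8, 245.5]
orientation: [-0.119, 0.993, -0.0, 0.001]
contact_force: [-1.0, 0.4, 0.2]
width: 85.5
finger_force: 0.0
```

```bash
python3 look.py unit_bar w7 unit
```

```text
[397.6  57.8 245.5] ytool 1.81 zt [ 0.001 -0.    -1.   ] [0.019 0.014 0.01 ]
unit_bar 0.62 [112.0, 173.0, 82.0, 108.0] [85. 53. 73.] [ 4.5796e+02 -9.3620e+01 -2.8000e-01] 0.012
unit_bar 0.56 [242.0, 181.0, 55.0, 99.0] [52. 52. 53.] [4.3062e+02 5.2980e+01 2.5000e-01] 0.015
```

View pics/w7.png

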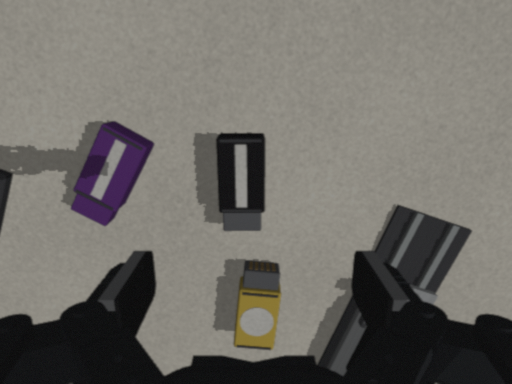

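The black bar-tag unit is at (241,180), its connector toward the reader side. Purple at (112,173) and yellow at (258,310) are clear of the fingers.

move_arm:
  deltas:
    - {"travel": [0.7, -0.15, -4.5], "rotation": [0, 0, 0.01], "claw": 0}
    - {"travel": [0.7, -0.15, -4.5], "rotation": [0, 0, 0], "claw": 0}
    - {"travel": [0.7, -0.15, -4.5], "rotation": [0, 0, 0], "claw": 0}
    - {"travel": [0.7, -0.15, -4.5], "rotation": [0, 0, 0], "claw": 0}
    - {"travel": [0, 0, -2.5], "rotation": [0, 0, 0], "claw": 0}
    - {"travel": [0, 0, -2], "rotation": [0, 0, 0], "claw": 0}
    - {"travel": [0, 0, -1.2], "rotation": [0, 0, 0], "claw": 0}
    - {"travel": [0, 0, 0], "rotation": [0, 0, 0], "claw": 0}

```text
time: 16.45
ee_pos: [424.9, 52.2, 7.7]
orientation: [-0.125, 0.992, -0.0, -0.001]
contact_force: [0.0, 0.1, -0.9]
width: 85.2
finger_force: 0.0
```

move_arm:
  deltas:
    - {"travel": [0, 0, 0], "rotation": [0, 0, 0], "claw": 0.5}
    - {"travel": [0, 0, 0], "rotation": [0, 0, 0], "claw": 0.8}
    - {"travel": [0, 0, 0], "rotation": [0, 0, 0], "claw": 1}
    - {"travel": [0, 0, 0], "rotation": [0, 0, 0], "claw": 1}
    - {"travel": [0, 0, 0], "rotation": [0, 0, 0], "claw": 1}
    - {"travel": [0, 0, 0], "rotation": [0, 0, 0], "claw": 1}

```text
time: 17.2
ee_pos: [425.9, 51.8, 9.3]
orientation: [-0.125, 0.992, -0.0, 0.001]
contact_force: [-2.0, -0.0, 6.0]
width: 51.2
finger_force: 62.7
```

move_arm:
  deltas:
    - {"travel": [0, 0, 1.5], "rotation": [0, 0, 0], "claw": 1}
    - {"travel": [0, 0, 3], "rotation": [0, 0, 0], "claw": 1}
    - {"travel": [0, 0, 4], "rotation": [0, 0, 0], "claw": 1}
    - {"travel": [0, 0, 4], "rotation": [0, 0, -0.04], "claw": 1}
    - {"travel": [1, -3, 1.5], "rotation": [0, 0, -0.05], "claw": 1}
    - {"travel": [1, -3.2, 0], "rotation": [0, 0, -0.05], "claw": 1}
    - {"travel": [1, -3.2, 0], "rotation": [0, 0, -0.05], "claw": 1}
    - {"travel": [1, -3.2, 0], "rotation": [0, 0, -0.05], "claw": 1}

```text
time: 18.2
ee_pos: [465.3, -75.3, 148.7]
orientation: [-0.004, 1.0, -0.0, 0.0]
contact_force: [-0.3, -0.1, -2.3]
width: 51.0
finger_force: 63.8
```

move_arm:
  deltas:
    - {"travel": [1, -3.2, 0], "rotation": [0, 0, -0.05], "claw": 1}
    - {"travel": [1, -3.2, 0], "rotation": [0, 0, -0.05], "claw": 1}
    - {"travel": [1, -3.3, 0], "rotation": [0, 0, -0.05], "claw": 1}
    - {"travel": [1, -3.3, 0], "rotation": [0, 0, -0.01], "claw": 1}
    - {"travel": [1, -3.3, 0], "rotation": [0, 0, 0], "claw": 1}
    - {"travel": [0.4, -3.3, 0], "rotation": [0, 0, 0], "claw": 1}
    - {"travel": [0, 0, 0], "rotation": [0, 0, 0], "claw": 1}
    - {"travel": [0, 0, 0], "rotation": [0, 0, 0], "claw": 1}

```text
time: 19.2
ee_pos: [518.7, -269.8, 148.2]
orientation: [0.075, 0.997, 0.0, -0.0]
contact_force: [-0.4, 1.0, -3.0]
width: 50.7
finger_force: 63.8
```

Run:
```python
from h import *
s=robot.read_state();print(s["ee_pos"].round(1),s["qvel"].round(3)[:3])
c=viewer.calibration("wrist");a=viewer.grab_frame("wrist");cv2.imwrite("pics/w8.png",a)
d=np.array([np.cos(-.15),np.sin(-.15)]);n=np.array([-d[1],d[0]]);o=np.array([562,-271.5])
for lx,ly,z in ((-68,-39,24),(-68,39,24),(68,-39,24),(68,39,24),(-80,-50,12),(-80,50,12),(0,0,12)):
    print(lx,ly,proj("wrist",[*(o+lx*d+ly*n),z],c).round(0))
```

```text
[ 518.7 -269.8  148.2] [ 0.014 -0.007 -0.007]
-68 -39 [210. 151.]
-68 39 [308. 151.]
68 -39 [216. 298.]
68 39 [301. 298.]
-80 -50 [198. 134.]
-80 50 [320. 134.]
0 0 [258. 224.]
```

View pics/w8.png

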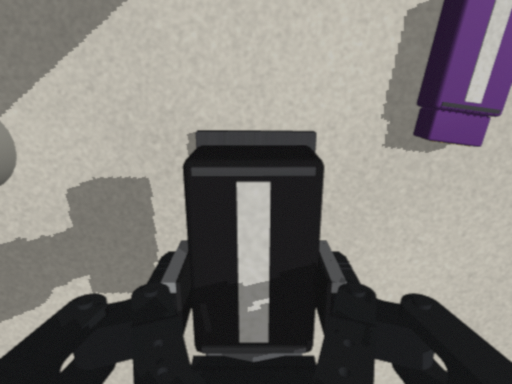

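The held bar unit shows at (255,250). The reject plate's rear edge is at row 130, columns 195–316, level, so the yaw fits. I shift forward over the nest for the close check.

move_arm:
  deltas:
    - {"travel": [1.2, -0.2, 0], "rotation": [0, 0, 0], "claw": 1}
    - {"travel": [1.2, -0.2, -2], "rotation": [0, 0, 0], "claw": 1}
    - {"travel": [1.1, 0, -2], "rotation": [0, 0, 0], "claw": 1}
    - {"travel": [0, 0, 0], "rotation": [0, 0, 0], "claw": 1}
    - {"travel": [0, 0, 0], "rotation": [0, 0, 0], "claw": 1}

```text
time: 19.88
ee_pos: [554.0, -274.0, 107.8]
orientation: [0.075, 0.997, 0.0, -0.001]
contact_force: [0.7, -0.9, -2.0]
width: 50.9
finger_force: 63.7
```

Run:
```python
from h import *
s=robot.read_state();print(s["ee_pos"].round(1),s["qvel"].round(3)[:3])
c=viewer.calibration("wrist");a=viewer.grab_frame("wrist");cv2.imwrite("pics/w9.png",a)
d=np.array([np.cos(-.15),np.sin(-.15)]);n=np.array([-d[1],d[0]]);o=np.array([558.7,-274.3])
for lx,ly,z in ((-68,-39,24),(-68,39,24),(-62,-33,24),(-62,33,24),(-80,-50,12),(-80,50,12),(-40,-50,12),(-40,50,12)):
    print(lx,ly,proj("wrist",[*(o+lx*d+ly*n),z],c).round(0))
```

```text
[ 554.  -274.   107.8] [-0.005 -0.02   0.008]
-68 -39 [193. 105.]
-68 39 [313. 105.]
-62 -33 [203. 114.]
-62 33 [304. 114.]
-80 -50 [179.  85.]
-80 50 [328.  85.]
-40 -50 [183. 144.]
-40 50 [324. 145.]
```

View pics/w9.png

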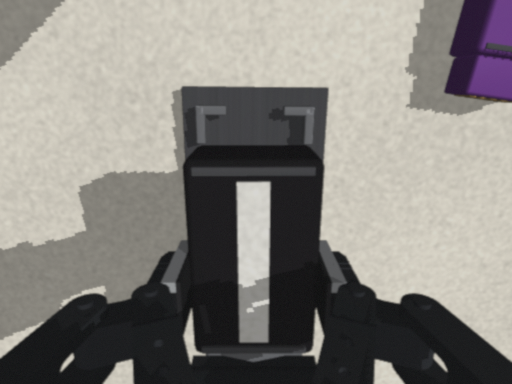

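Rear angles are at (196–314,106–115) and the plate edge at row 87, columns 182–328. That is within 1–2 px of the predictions, and the unit is centred, so I lower it.

move_arm:
  deltas:
    - {"travel": [0.05, 0.05, -3], "rotation": [0, 0, 0], "claw": 1}
    - {"travel": [0, 0, -2.7], "rotation": [0, 0, 0], "claw": 1}
    - {"travel": [0, 0, -1.5], "rotation": [0, 0, 0], "claw": 1}
    - {"travel": [0, 0, -0.8], "rotation": [0, 0, 0], "claw": 1}
    - {"travel": [0, 0, -0.5], "rotation": [0, 0, 0], "claw": 1}
    - {"travel": [0, 0, -0.1], "rotation": [0, 0, 0], "claw": 1}
    - {"travel": [0, 0, 0], "rotation": [0, 0, 0], "claw": 1}

```text
time: 20.8
ee_pos: [555.0, -273.9, 22.8]
orientation: [0.075, 0.997, -0.0, 0.0]
contact_force: [-0.7, 0.7, -2.7]
width: 50.6
finger_force: 63.9
```

move_arm:
  deltas:
    - {"travel": [0, 0.05, -0.1], "rotation": [0, 0, 0], "claw": 1}
    - {"travel": [0, 0, -0.1], "rotation": [0, 0, 0], "claw": 1}
    - {"travel": [0, 0, 0], "rotation": [0, 0, 0], "claw": 1}
    - {"travel": [0, 0, 0], "rotation": [0, 0, 0], "claw": 1}

```text
time: 21.3
ee_pos: [555.0, -273.3, 21.4]
orientation: [0.075, 0.997, -0.0, 0.001]
contact_force: [-2.2, 1.3, 6.1]
width: 51.1
finger_force: 64.9
```

Contact is made. Release, rise, then back off to look.

move_arm:
  deltas:
    - {"travel": [0, 0, 0], "rotation": [0, 0, 0], "claw": 0.3}
    - {"travel": [0, 0, 0], "rotation": [0, 0, 0], "claw": 0.1}
    - {"travel": [0, 0, 0], "rotation": [0, 0, 0], "claw": 0.1}
    - {"travel": [0, 0, 0], "rotation": [0, 0, 0], "claw": 0.1}
    - {"travel": [0, 0, 1], "rotation": [0, 0, 0], "claw": 0.1}
    - {"travel": [0, 0, 3], "rotation": [0, 0, 0], "claw": 0.1}
    - {"travel": [0, 0, 5], "rotation": [0, 0, 0], "claw": 0}
    - {"travel": [0, 0, 5], "rotation": [0, 0, 0], "claw": 0}

```text
time: 22.3
ee_pos: [554.5, -273.1, 162.3]
orientation: [0.075, 0.997, -0.0, 0.0]
contact_force: [0.6, 0.2, 0.7]
width: 85.2
finger_force: 0.0
```

move_arm:
  deltas:
    - {"travel": [-2, 3, 5], "rotation": [0, 0, 0], "claw": 0}
    - {"travel": [-2, 4, 4], "rotation": [0, 0, 0], "claw": 0}
    - {"travel": [-2, 5, 2], "rotation": [0, 0, 0], "claw": 0}
    - {"travel": [-2, 5, 0], "rotation": [0, 0, 0], "claw": 0}
    - {"travel": [-2, 5, 0], "rotation": [0, 0, 0], "claw": 0}
    - {"travel": [-2, 5, 0], "rotation": [0, 0, 0], "claw": 0}
    - {"travel": [0, 0, 0], "rotation": [0, 0, 0], "claw": 0}
    - {"travel": [0, 0, 0], "rotation": [0, 0, 0], "claw": 0}

```text
time: 23.3
ee_pos: [434.9, -3.2, 271.0]
orientation: [0.074, 0.997, -0.0, 0.001]
contact_force: [-0.1, 0.8, 0.2]
width: 85.1
finger_force: 0.0
```

Run:
```python
from h import *
print(robot.read_state()["ee_pos"].round(1))
w=viewer.grab_frame("wrist");t=viewer.grab_frame("top");s=viewer.grab_frame("scene")
A=cv2.resize(t[140:260,145:365],(528,288),interpolation=cv2.INTER_CUBIC)
B=cv2.resize(s[140:310,160:390],(390,288),interpolation=cv2.INTER_CUBIC)
C=cv2.resize(w,(384,288));o=np.zeros((584,800,3),np.uint8);o[:288,:528]=A;o[292:580,:384]=C;o[292:580,390:780]=B
cv2.imwrite("pics/fin.png",o)
```

```text
[434.9  -3.2 271. ]
```

View pics/fin.png

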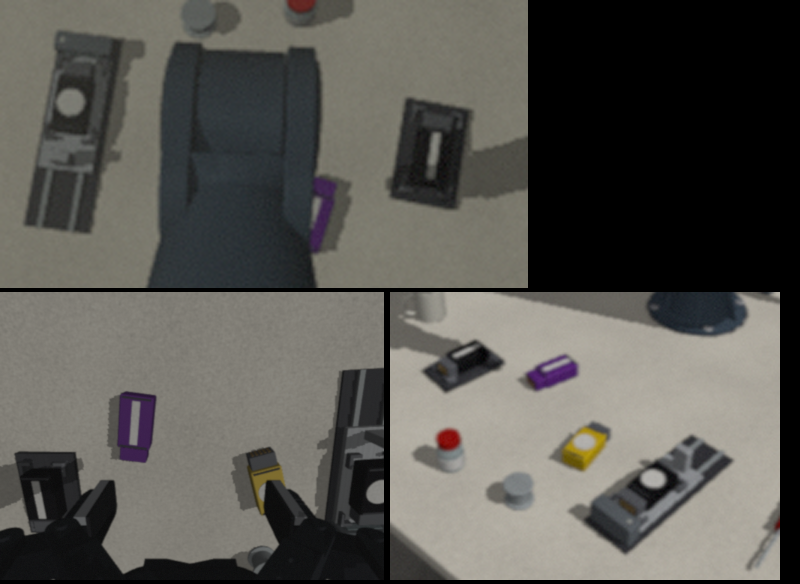

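Both units lie in their nests. The round unit is in the carriage, which is up against the reader at (70,95) in the top crop. The bar unit is in the reject nest at (433,155), the bystanders are untouched and the arm is clear, so I hand in.

```bash
python3 -c "
from bench import workorder
print(workorder.sign_off())"
```

```text
the job is handed in; nothing more can be done
None
```

The job is handed in, with no verdict returned: the last pictures show the round-tag unit in the carriage nest with the carriage pushed against its stop (17 N felt there), the bar-tag unit in the reject nest, and the arm clear.

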